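Clamp the block on the downdraft sanding station and hold its dust gate half open

TASK

Get the sanding station ready: slide its jaw (orange grip) against the wood block until the block is squeezed snugly between jaw and fence, keep up a firm push there for a moment, and leave the jaw closed on it. Then pull the yellow tab of the sprung dust gate toward the robot side to half of its travel, at the red mark, and keep holding it there with the gripper: the program finishes while still holding the gate half open, because it springs shut when let go. Leave the sanding block, the tape measure and the screw jar where they are.

Things in the scene. Friction and masses are not known exactly. Their poses are not given: they have to be found in the camera images.
- station: fixed blue sanding station, plywood top 230x250 mm at z = 80 mm; origin centre of its underside. x away from the robot, y left; turned up to 0.25 rad. Aluminium fence at the left (+y) of the top (160 mm long, 34 high, inner face y = 85 mm), jaw at the right. Right of it, on a duct, the sprung gate's flat housing: centre plane y = -185 mm, top z = 90 mm, x from -70 to 60 mm
- jaw_travel (a joint): sliding jaw, m: 0 fully open, grows as the jaw slides toward +y of the station (toward the fence), limit 0.100. The jaw's face is at y = -55 mm + value, so the space between jaw and fence is 140 mm - value; on the squared-up block it closes at 0.080. About 2.5 N of friction; it stays where it is left
- jaw: the sliding jaw: aluminium face plate 120 mm along x, 30 mm high, on a dark carriage with an orange upright grip; origin on the station's top (z = 80 mm) below the grip, 39 mm behind (-y of) the jaw's face; axes as the station's
- jaw_grip (a point): in the jaw's orange upright grip, 39 mm behind the jaw's face; the grip measures 32 mm in x, 18 mm in y, and reaches from 26 mm below this point to 16 mm above it; axes as the station's
- work_block: loose brown wood block, 60x85x32 mm, about 0.1 kg, lying on the station's top between jaw and fence; origin centre of its underside, x along its 60 mm width. Its width lies roughly along the station's y (a few degrees askew), with some space left to the fence and to the jaw
- gate_travel (a joint): sprung dust gate, m: 0 shut, 0.060 fully open, grows as it slides toward -x of the station (toward the robot side); half travel is 0.030. A spring pulls it shut: 3 N at 0, rising to 7.5 N at half and 12 N fully open
- gate: the sprung gate: steel plate in the housing with an upright yellow pull tab on top, 14 mm in x, 26 mm in y, its yellow part from z = 94 to 140 mm; origin on the bench in the gate's plane (y = -185 mm of the station), at x = -value of the station; the tab stands at x = +30 mm of it. Marks on the housing: white at the tab's shut and fully open places, red at half travel
- gate_grip (a point): in the yellow tab, 32 mm above the housing's top and 18 mm below the tab's top: where to pinch it; axes as the station's
- sanding_block: loose sanding block, 65x110x35 mm, on the bench; a bystander; origin centre of its underside
- tape_measure: loose dark tape measure, 38x97x66 mm, on the bench; a bystander; origin centre of its underside
- task_lamp: fixed lamp clamped to the bench's right edge, an obstacle for the arm: its thin white stem rises about 0.55 m from a foot on the bench and bends away from the robot to a white shade; origin 193 mm below the bench top, 112 mm beyond (+x of) and 20 mm left of the stem's foot
- screw_jar: loose jar with blue lid, 67 mm across, 86 mm high, on the bench; a bystander; origin centre of its underside
Things that resemble listed ones, but are neither listed nor needed, are in the scene too. Leave any green or turquoise look-alike of the work_block alone.

How it is judged:
By the outcome, as a careful person would: the job done as asked, in the order asked, and still so for the second after the job is handed in, while the arm keeps its last pose, push and grip.
It also fails if it takes over 48 s, if anything falls off the work surface, if the arm or the gripper's body presses on something with over 40 N, if the wrist force passes 120 N, or if a joint passes its speed limit or range.

ROBOT

A 7-joint arm with a two-finger parallel gripper is mounted at the origin on a cart in front of the work surface, level with it; the furniture and walls round the work are solid. World frame = base frame: x ahead of the robot, y to its left, z up, the work surface at z = 0. Lengths are in mm, angles in rad, forces in N, time in s.
With the tool pointing down it reaches from about 400 to 850 mm from the base axis. Payload 10.4 kg.
Tool frame: the origin (TCP) lies midway between the tips of the shut fingers; the grasp point (between the pads) lies 19 mm behind it; z points along the fingers, y is the line along which they close (so a half turn about z gives the same grasp; the last joint's range is limited). The gripper opens to 85 mm and grips with 20 to 120 N. Pads are 22 mm wide; open, the fingers measure 114 mm over their backs; the gripper's body (76 mm by 85 mm) begins 54 mm behind the grasp point. The pads swing forward as they close: fully open they stand 13 mm farther back than shut.
Start: joints at [1.179, 0.332, -0.065, 1.46, 0.022, 1.35, -0.088], TCP at [225.333, -582.989, 231.338] pointing down, gripper open.
Joint ranges: [-2.6, 2.6], [-0.5, 2.12], [-1.47, 1.34], [0.16, 2.42], [-1.27, 4.41], [0.06, 2.06], [-2.6, 2.6]. Speed limits (rad/s): [2.22, 2.22, 2.79, 2.79, 3.14, 3.14, 3.14].

INTERFACE

Orientations are given as a rotation vector (axis times angle).
In Python, from cell import * gives the robot as it stands.
- The arm moves only by the tool move_arm, never from a script. Its argument "series" is a list of rows, each an object of numbers: "rx", "ry", "rz": the turn, a rotation vector about the tool's x, y, z in degrees; "tx", "ty", "tz": the shift along the tool's x, y, z in m; "hand": the gripper's target within -1 to 1 (fully open at 1, half-way at 0, shut at -1). A call has 1 to 5 rows; each row is the pose to reach, as a shift and turn from the pose commanded when the call began, along the tool's axes at that moment; what a row does not reach only later rows make up. A row lasts 1/8 s, in which the tool goes at most 62.5 mm and 10.7 degrees, less where a joint would pass 70% of its speed; a pose out of reach is approached as far as the arm can. A call with a gripper value outside its range is refused whole. The fingers move at their own pace and stop on an object; "squeeze" is the grip in N (left out, the last holds). Time passes only in rows, so rows that repeat a pose let the fingers close. It gives the time, the measured TCP pose, the force, the opening and the grip force at its end, in the units of the state.
- state(): the state, without advancing time (a new reading comes with each control period).
- get_image(name): name is "scene" or "side" or "wrist"; returns a dict with "image" (480x640x3 uint8, red, green, blue), "fx", "fy", "cx", "cy" (pixels), "R" (3x3) and "t" (3): a world point X has camera coordinates R X + t. Camera axes: x right, y down, z forward; pixel columns grow to the right and rows downward; lengths in mm; the calibration is good to about 2 mm. A picture is of the moment at which its call begins. There is no depth.
- finish_job(): hands the job in; it is judged then, once.
The state is a dict: "time_s": time; "joint_pos": joint angles; "qvel": joint speeds; "joint_torque": joint torques, N m; "eef_pos": TCP position; "orientation": TCP orientation; "wrist_force": force on the tool from outside, world axes, zero at the start; "wrist_torque": the same for the moment, N m; "grip_width": opening from 0.0 (shut) to 1.0 (fully open); "gripper_force": force on a finger pad.
Only numpy, scipy, OpenCV 4.12 (cv2) and the standard library are available. Lean on these libraries where they do the work, as an engineer would, in place of code of your own. Each camera call takes 0.05 s, during which the arm holds its last target. There are 200 camera calls.

## Working session

There is one attempt and no reset: what is moved stays moved. The work goes in short steps, Python scripts to look and compute and a tool call to move; the robot and the scene stay as the last step left them, time stands still between calls to the robot, and variables do not carry over. Pictures are saved under pics/ and viewed, at most 10 in all, crops included, and the job is handed in when it is done.

Besides the shell and the picture viewer there is one more tool, called after ">>>" as name(argument=value, ...), one argument or row to a line, values as JSON. move_arm: Moves the arm, as the interface text tells. Its arguments: {"type":"object","properties":{"series":{"type":"array"},"squeeze":{"type":"number"}},"required":["series"]}

```bash
mkdir -p pics; ls; python3 - <<'E'
from cell import *
import cv2,numpy as np,json
for n in ["scene","side"]:
    g=get_image(n); cv2.imwrite(f"pics/{n}0.png",g["image"][:,:,::-1])
    print(n,g["fx"],g["cx"],g["cy"],(-np.array(g["R"]).T@np.array(g["t"])).round())
s=state(); print({k:np.round(v,3).tolist() for k,v in s.items()})
E
```

```text
pics
scene 616.3872963146351 322.18310971076227 235.5802794106014 [-814.  863.  820.]
side 556.0476774268404 315.02974615315117 247.7183135289126 [   80. -1617.   685.]
{'time_s': 0.1, 'joint_pos': [1.179, 0.333, -0.065, 1.461, 0.022, 1.35, -0.088], 'qvel': [-0.001, -0.001, 0.001, -0.004, -0.001, -0.002, -0.0], 'joint_torque': [0.003, -62.675, 0.05, -39.243, 0.016, 0.007, -0.0], 'eef_pos': [225.202, -582.655, 230.597], 'orientation': [-3.087, -0.576, 0.0], 'wrist_force': [0.182, 0.042, 0.314], 'wrist_torque': [0.082, -0.044, -0.016], 'gripper_force': 0.0, 'grip_width': 1.0}
```

View pics/scene0.png

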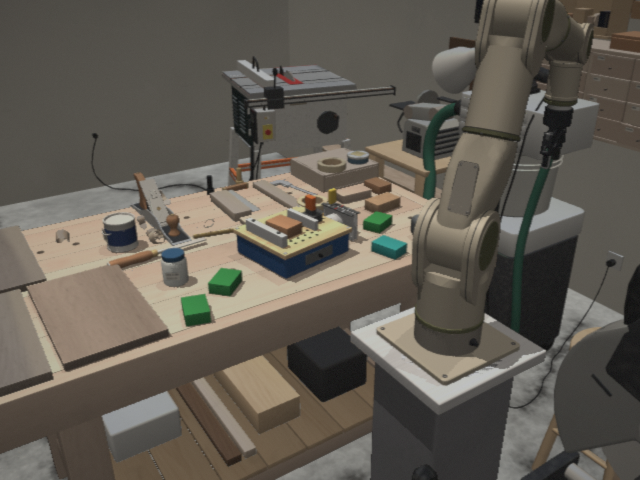

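View pics/side0.png

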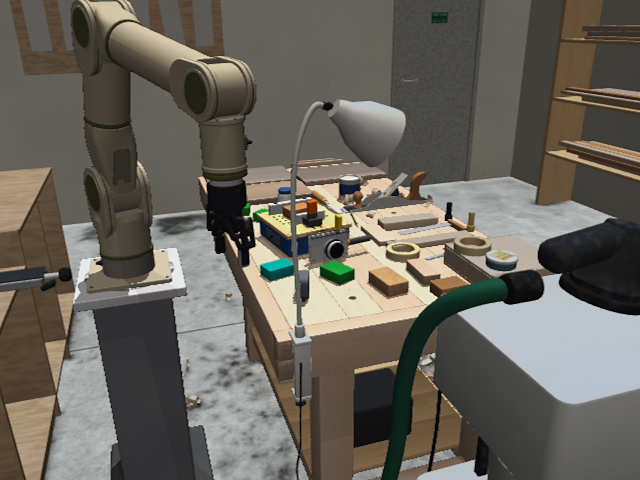

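The scene view shows the station at (292,240), the orange grip at (311,205), the yellow tab at (332,196) and the brown block on the top at (283,226). The side view shows the grip at (312,210), the tab at (338,220) and the lamp stem at column ~297.

```bash
cat > h.py <<'E'
from cell import *
import cv2,numpy as np
from scipy.spatial.transform import Rotation as Ro
def ray(g,p):
    R=np.array(g["R"]);c=-R.T@np.array(g["t"])
    return c,R.T@np.array([(p[0]-g["cx"])/g["fx"],(p[1]-g["cy"])/g["fy"],1])
def plane(g,p,z):
    c,d=ray(g,p);return c+d*(z-c[2])/d[2]
def tri(a,p,b,q):
    c,d=ray(a,p);e,f=ray(b,q)
    s=np.linalg.lstsq(np.c_[d,-f],e-c,rcond=None)[0]
    u,v=c+d*s[0],e+f*s[1];return (u+v)/2,np.linalg.norm(u-v)
def proj(g,X):
    v=np.array(g["R"])@X+np.array(g["t"]);return np.array([g["fx"]*v[0]/v[2]+g["cx"],g["fy"]*v[1]/v[2]+g["cy"]])
def blobs(g,lo,hi,box=None,amin=15):
    m=cv2.inRange(cv2.cvtColor(g["image"],cv2.COLOR_RGB2HSV),lo,hi)
    if box: k=np.zeros_like(m);x0,y0,x1,y1=box;k[y0:y1,x0:x1]=1;m*=k
    n,l,s,c=cv2.connectedComponentsWithStats(m)
    return m,[(s[i].tolist(),c[i].round(1).tolist()) for i in range(1,n) if s[i][4]>=amin]
E
python3 - <<'E'
from h import *
S=get_image("scene");D=get_image("side")
for n,g,b in(("S",S,(220,180,365,290)),("D",D,(245,185,360,270))):
    for nm,lo,hi in(("orange",(5,190,120),(15,255,255)),("yellow",(22,180,110),(32,255,255)),("blue",(105,120,30),(125,255,255)),("red",(0,150,80),(4,255,255))):
        print(n,nm,blobs(g,lo,hi,b,4)[1])
    x0,y0,x1,y1=b
    cv2.imwrite(f"pics/c{n}.png",cv2.resize(g["image"][y0:y1,x0:x1,::-1],None,fx=5,fy=5,interpolation=cv2.INTER_CUBIC))
E
```

```text
S orange []
S yellow []
S blue [([238, 235, 110, 42, 1350], [287.1, 256.6])]
S red []
D orange [([307, 200, 10, 4, 26], [311.8, 201.3])]
D yellow [([335, 214, 6, 4, 16], [337.7, 215.5]), ([339, 223, 1, 5, 5], [339.0, 225.0])]
D blue [([340, 185, 20, 10, 154], [348.2, 189.0]), ([279, 188, 11, 6, 47], [284.1, 190.7]), ([260, 220, 32, 37, 324], [277.1, 239.5]), ([297, 236, 11, 19, 168], [302.4, 245.1])]
D red []
```

View pics/cS.png

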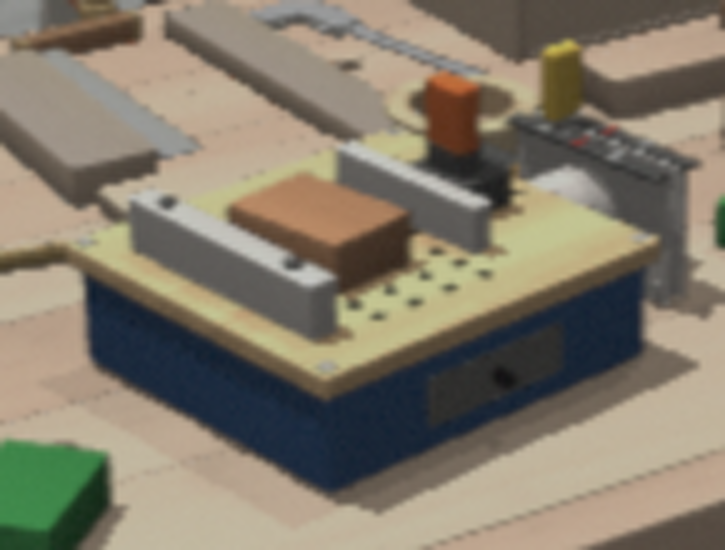

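View pics/cD.png

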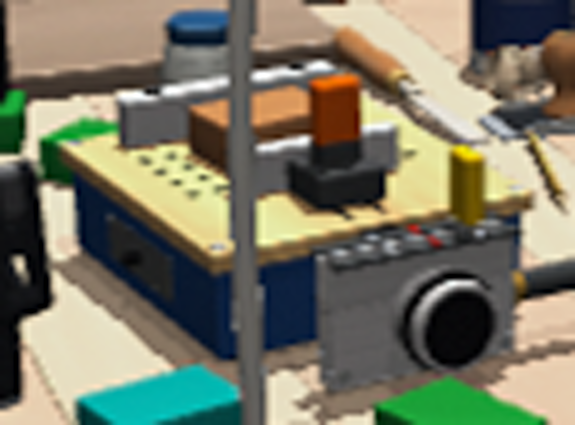

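```bash
python3 - <<'E'
from h import *
S=get_image("scene");D=get_image("side")
s=lambda x,y:(220+x/5-.4,180+y/5-.4)
d=lambda x,y:(245+x/5-.4,185+y/5-.4)
P=[plane(S,s(68,245),80),plane(S,s(328,381),80),plane(S,s(658,236),80),plane(D,d(60,147),80),plane(D,d(219,258),80),plane(D,d(531,195),80)]
for p in P: print(p.round(1))
print("edges S",np.linalg.norm(P[0]-P[1]),np.linalg.norm(P[1]-P[2]),"D",np.linalg.norm(P[3]-P[4]),np.linalg.norm(P[4]-P[5]))
for a,b in((P[1],P[0]),(P[4],P[5])): v=b-a;print("yaw x",np.arctan2(v[1],v[0]))
for a,b in((P[2],P[1]),(P[4],P[3])): v=b-a;print("yaw y",np.arctan2(-v[0],v[1]))
print("ctr",(P[0]+P[2])/2,(P[3]+P[5])/2)
print("grip",tri(S,s(452,115),D,d(334,110)),"tab",tri(S,s(561,81),D,d(467,186)))
print("lampfoot?",plane(D,(299,325),0))
E
```

```text
[654.9 211.3  80. ]
[428.7 171.5  80. ]
[480.2 -75.3  80. ]
[426.5 159.5  80. ]
[473.3 -82.3  80. ]
[692.  -42.1  80. ]
edges S 229.7043002297576 252.1759245332672 D 246.26003290867126 222.42062549524897
yaw x 0.17408597154243374
yaw x 0.18159409792295686
yaw y 0.20573317538246125
yaw y 0.19096219694344715
ctr [567.56451371  68.01215235  80.        ] [559.28043523  58.65937135  80.        ]
grip (array([574.94713856,   2.67443285, 138.38215253]), np.float64(2.6868107970662516)) tab (array([ 625.6782909 , -106.93126821,  117.5185486 ]), np.float64(3.4387452307316857))
lampfoot? [ 391.34974678 -473.30501013    0.        ]
```

```bash
cat >> h.py <<'E'
def down(yaw): # tool z down, tool x at yaw
    c,s=np.cos(yaw),np.sin(yaw);return Ro.from_matrix(np.array([[c,s,0],[s,-c,0],[0,0,-1]]))
def delta(pos,yaw,frm=None):
    st=state();R=Ro.from_rotvec(st["orientation"]);p=np.array(st["eef_pos"])
    t=R.inv().apply(np.array(pos)-p)/1000;r=(R.inv()*down(yaw)).as_rotvec(degrees=True)
    print("pos",p.round(1),"t(m)",t.round(4),"r(deg)",r.round(2))
def toolyaw():
    R=Ro.from_rotvec(state()["orientation"]).as_matrix();return np.arctan2(R[1,0],R[0,0]),R.round(3)
E
python3 - <<'E'
from h import *
print(toolyaw())
for p in ((225,-400,260),(480,-60,260)):
  for y in (.19,.19-np.pi): delta(p,y)
E
```

```text
(np.float64(0.3687423589271753), array([[ 0.933,  0.36 , -0.   ],
       [ 0.36 , -0.933,  0.   ],
       [-0.   , -0.   , -1.   ]]))
pos [ 225.3 -582.9  231.1] t(m) [ 0.0657 -0.1707 -0.0288] r(deg) [-0.02  0.   10.24]
pos [ 225.3 -582.9  231.1] t(m) [ 0.0657 -0.1707 -0.0288] r(deg) [-0.0000e+00 -3.0000e-02 -1.6976e+02]
pos [ 225.3 -582.9  231.1] t(m) [ 0.4261 -0.3959 -0.0288] r(deg) [-0.02  0.   10.24]
pos [ 225.3 -582.9  231.1] t(m) [ 0.4261 -0.3959 -0.0288] r(deg) [-0.0000e+00 -3.0000e-02 -1.6976e+02]
```

>>> move_arm(
  series=[
    {"tx":0.033,"ty":-0.085,"tz":-0.03,"rz":5},
    {"tx":0.066,"ty":-0.17,"tz":-0.03,"rz":10},
    {"tx":0.12,"ty":-0.205,"tz":-0.03,"rz":10},
    {"tx":0.17,"ty":-0.24,"tz":-0.03,"rz":10},
    {"tx":0.22,"ty":-0.275,"tz":-0.03,"rz":10},
  ],
)

```text
invalid input
```

```bash
python3 - <<'E'
from h import *
print(np.round(state()["joint_pos"],2),np.round(state()["wrist_force"],1))
delta((530,-20,250),.19)
E
```

```text
[ 1.18  0.33 -0.06  1.46  0.02  1.35 -0.09] [-0.8  0.1  0.2]
pos [ 225.3 -582.9  231.1] t(m) [ 0.4871 -0.4152 -0.0188] r(deg) [-0.02  0.   10.24]
```

>>> move_arm(
  series=[
    {"rx":0,"ry":0,"rz":5,"tx":0.033,"ty":-0.085,"tz":-0.03,"hand":1},
    {"rx":0,"ry":0,"rz":10,"tx":0.066,"ty":-0.17,"tz":-0.03,"hand":1},
    {"rx":0,"ry":0,"rz":10,"tx":0.12,"ty":-0.205,"tz":-0.03,"hand":1},
    {"rx":0,"ry":0,"rz":10,"tx":0.17,"ty":-0.24,"tz":-0.03,"hand":1},
    {"rx":0,"ry":0,"rz":10,"tx":0.22,"ty":-0.275,"tz":-0.03,"hand":1},
  ],
)

```text
time_s: 0.92
eef_pos: [305.3, -290.5, 261.2]
orientation: [3.126, 0.304, 0.001]
wrist_force: [1.1, -0.4, -0.1]
grip_width: 0.999
gripper_force: 0.0
```

```bash
python3 - <<'E'
from h import *
print(state()["time_s"],np.round(state()["joint_pos"],2),np.round(state()["wrist_force"],1))
delta((530,-20,250),.19)
E
```

```text
0.925 [ 0.96 -0.13 -0.28  1.9  -0.03  1.36 -0.69] [ 1.1 -0.4 -0.1]
pos [ 305.3 -290.5  261.2] t(m) [ 0.2726 -0.2222  0.011 ] r(deg) [ 0.08 -0.02  0.21]
```

>>> move_arm(
  series=[
    {"rx":0,"ry":0,"rz":0,"tx":0.05,"ty":-0.04,"tz":0,"hand":1},
    {"rx":0,"ry":0,"rz":0,"tx":0.1,"ty":-0.08,"tz":0,"hand":1},
    {"rx":0,"ry":0,"rz":0,"tx":0.15,"ty":-0.12,"tz":0,"hand":1},
    {"rx":0,"ry":0,"rz":0,"tx":0.2,"ty":-0.16,"tz":0,"hand":1},
    {"rx":0,"ry":0,"rz":0,"tx":0.22,"ty":-0.18,"tz":0,"hand":1},
  ],
)

```text
time_s: 1.55
eef_pos: [487.4, -70.2, 261.0]
orientation: [-3.126, -0.309, -0.001]
wrist_force: [0.1, -1.9, -1.1]
grip_width: 1.001
gripper_force: 0.0
```

>>> move_arm(
  series=[
    {"rx":0,"ry":0,"rz":0,"tx":0,"ty":0,"tz":0,"hand":1},
    {"rx":0,"ry":0,"rz":0,"tx":0,"ty":0,"tz":0,"hand":1},
    {"rx":0,"ry":0,"rz":0,"tx":0,"ty":0,"tz":0,"hand":1},
  ],
)

```text
time_s: 1.92
eef_pos: [485.5, -74.5, 260.9]
orientation: [3.126, 0.301, -0.0]
wrist_force: [-0.1, -0.2, -0.0]
grip_width: 0.999
gripper_force: 0.0
```

```bash
python3 - <<'E'
from h import *
print(state()["time_s"],np.round(state()["joint_pos"],2))
delta((575,3,180),.19)
g=get_image("wrist");cv2.imwrite("pics/w1.png",g["image"][:,:,::-1])
for X in ((575,3,145),(626,-107,130),(565,64,80)): print(proj(g,np.array(X)).round())
E
```

```text
1.925 [ 0.67  0.06 -0.63  1.73  0.04  1.36 -1.34]
pos [485.5 -74.5 260.9] t(m) [ 0.1026 -0.0591  0.0808] r(deg) [0.04 0.01 0.12]
[218.  63.]
[426.  12.]
[152.  73.]
```

View pics/w1.png

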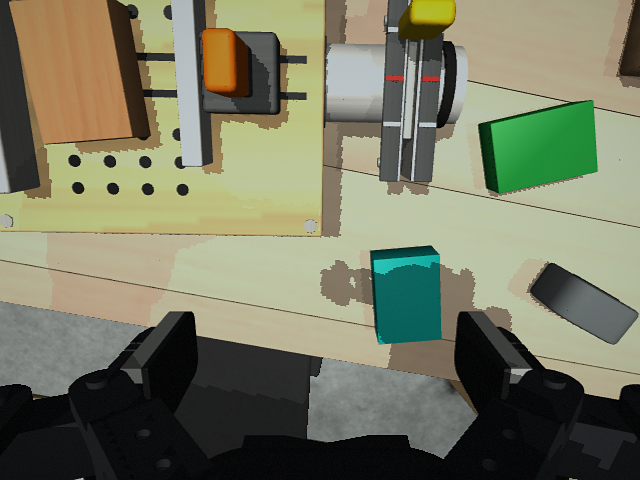

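The wrist view shows the station aligned with the tool: orange grip at (221,62), yellow tab at (430,18), jaw plate at column 190, block at columns 10–148, red half marks at (393,78) and (431,78).

```bash
python3 - <<'E'
from h import *
S=get_image("scene");D=get_image("side");g=get_image("wrist")
s=lambda x,y:(220+x/5-.4,180+y/5-.4)
d=lambda x,y:(245+x/5-.4,185+y/5-.4)
print("grip top",tri(S,s(453,82),D,d(334,81)),tri(S,s(453,82),g,(219,61)),"tab top",tri(S,s(562,46),D,d(467,151)))
print("station edge",plane(g,(0,231),80),plane(g,(322,236),80))
e=plane(g,(322,236),80);f=plane(g,(326,0),80);print("right edge",e,f,np.arctan2(*(f-e)[1::-1]))
for z in(146,150,154,158): print(z,plane(g,(219,61),z), plane(g,(428,12),140))
print("red",plane(g,(394,78),90),plane(g,(431,78),90))
a=plane(g,(192,166),110);b=plane(g,(182,0),110);print("jaw top line",a,b)
E
```

```text
grip top (array([575.07609975,   1.56679507, 158.23403332]), np.float64(3.1224027894375017)) (array([575.48270685,   0.75178041, 159.17156059]), np.float64(2.1912539540107496)) tab top (array([ 625.49714683, -107.39144122,  140.22132949]), np.float64(3.358869525563514))
station edge [428.90522524 169.61701297  80.        ] [472.38447879 -74.69805915  80.        ]
right edge [472.38447879 -74.69805915  80.        ] [633.9159967  -46.31662317  80.        ] 0.173926876733812
146 [576.02620374   3.13023911 146.        ] [ 623.78148224 -105.66425992  140.        ]
150 [575.65644543   2.13228767 150.        ] [ 623.78148224 -105.66425992  140.        ]
154 [575.28668711   1.13433623 154.        ] [ 623.78148224 -105.66425992  140.        ]
158 [5.74916929e+02 1.36384796e-01 1.58000000e+02] [ 623.78148224 -105.66425992  140.        ]
red [ 593.38623509 -101.51641865   90.        ] [ 598.2298899  -126.32682856   90.        ]
jaw top line [510.6937849   21.55211134 110.        ] [609.45246065  38.74224798 110.        ]
```

```bash
python3 - <<'E'
from h import *
delta((575.3,1,122),.176)
E
```

```text
pos [485.8 -73.9 260.9] t(m) [ 0.1022 -0.0563  0.1389] r(deg) [ 0.02 -0.    0.98]
```

>>> move_arm(
  series=[
    {"rx":0,"ry":0,"rz":1,"tx":0.05,"ty":-0.028,"tz":0,"hand":1},
    {"rx":0,"ry":0,"rz":1,"tx":0.102,"ty":-0.056,"tz":0.02,"hand":1},
    {"rx":0,"ry":0,"rz":1,"tx":0.102,"ty":-0.056,"tz":0.06,"hand":1},
    {"rx":0,"ry":0,"rz":1,"tx":0.102,"ty":-0.056,"tz":0.09,"hand":1},
    {"rx":0,"ry":0,"rz":1,"tx":0.102,"ty":-0.056,"tz":0.09,"hand":1},
  ],
)

```text
time_s: 2.75
eef_pos: [573.9, 1.0, 168.8]
orientation: [-3.129, -0.277, 0.006]
wrist_force: [0.9, 0.5, 0.7]
grip_width: 1.002
gripper_force: 0.0
```

```bash
python3 - <<'E'
from h import *
print(np.round(state()["wrist_force"],1)); delta((575.3,1,122),.176)
g=get_image("wrist");cv2.imwrite("pics/w2.png",g["image"][:,:,::-1])
E
```

```text
[0.9 0.5 0.7]
pos [573.9   1.  168.8] t(m) [0.0015 0.0003 0.0468] r(deg) [-0.05  0.23  0.03]
```

View pics/w2.png

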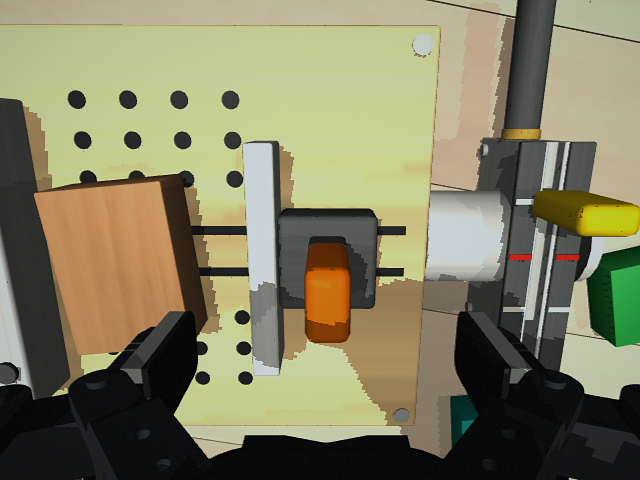

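The fingers (columns 160 and 480) straddle the orange grip at column 328. The block lies askew between plate and fence. Descending.

>>> move_arm(
  series=[
    {"rx":0,"ry":0,"rz":0,"tx":0.001,"ty":0,"tz":0.024,"hand":1},
    {"rx":0,"ry":0,"rz":0,"tx":0.001,"ty":0,"tz":0.047,"hand":1},
    {"rx":0,"ry":0,"rz":0,"tx":0.001,"ty":0,"tz":0.047,"hand":-1},
    {"rx":0,"ry":0,"rz":0,"tx":0.001,"ty":0,"tz":0.047,"hand":-1},
    {"rx":0,"ry":0,"rz":0,"tx":0.001,"ty":0,"tz":0.047,"hand":-1},
  ],
  squeeze=40,
)

```text
time_s: 3.42
eef_pos: [577.1, 1.5, 125.4]
orientation: [3.129, 0.277, 0.003]
wrist_force: [0.4, 0.3, -0.0]
grip_width: 0.376
gripper_force: 0.0
```

>>> move_arm(
  series=[
    {"rx":0,"ry":0,"rz":0,"tx":0,"ty":0,"tz":0,"hand":-1},
    {"rx":0,"ry":0,"rz":0,"tx":0,"ty":0,"tz":0,"hand":-1},
    {"rx":0,"ry":0,"rz":0,"tx":0,"ty":0,"tz":0,"hand":-1},
  ],
)

```text
time_s: 3.8
eef_pos: [576.8, 1.5, 124.9]
orientation: [3.129, 0.277, 0.002]
wrist_force: [-2.0, -0.8, 6.1]
grip_width: 0.208
gripper_force: 39.4
```

>>> move_arm(
  series=[
    {"rx":0,"ry":0,"rz":0,"tx":0,"ty":-0.008,"tz":0,"hand":-1},
    {"rx":0,"ry":0,"rz":0,"tx":0,"ty":-0.016,"tz":0,"hand":-1},
    {"rx":0,"ry":0,"rz":0,"tx":0,"ty":-0.024,"tz":0,"hand":-1},
    {"rx":0,"ry":0,"rz":0,"tx":0,"ty":-0.032,"tz":0,"hand":-1},
    {"rx":0,"ry":0,"rz":0,"tx":0,"ty":-0.04,"tz":0,"hand":-1},
  ],
)

```text
time_s: 4.42
eef_pos: [570.0, 40.2, 124.9]
orientation: [3.128, 0.276, 0.003]
wrist_force: [-0.8, -3.3, 6.4]
grip_width: 0.203
gripper_force: 39.7
```

>>> move_arm(
  series=[
    {"rx":0,"ry":0,"rz":0,"tx":0,"ty":-0.003,"tz":0,"hand":-1},
    {"rx":0,"ry":0,"rz":0,"tx":0,"ty":-0.006,"tz":0,"hand":-1},
    {"rx":0,"ry":0,"rz":0,"tx":0,"ty":-0.009,"tz":0,"hand":-1},
  ],
)

```text
time_s: 4.8
eef_pos: [568.5, 48.8, 124.9]
orientation: [3.128, 0.275, 0.003]
wrist_force: [-0.1, -3.0, 6.4]
grip_width: 0.201
gripper_force: 39.6
```

>>> move_arm(
  series=[
    {"rx":0,"ry":0,"rz":0,"tx":0,"ty":-0.002,"tz":0,"hand":-1},
    {"rx":0,"ry":0,"rz":0,"tx":0,"ty":-0.004,"tz":0,"hand":-1},
    {"rx":0,"ry":0,"rz":0,"tx":0,"ty":-0.005,"tz":0,"hand":-1},
    {"rx":0,"ry":0,"rz":0,"tx":0,"ty":-0.006,"tz":0,"hand":-1},
  ],
  squeeze=80,
)

```text
time_s: 5.3
eef_pos: [567.4, 54.8, 125.0]
orientation: [3.128, 0.275, 0.003]
wrist_force: [-0.3, -3.4, 7.5]
grip_width: 0.203
gripper_force: 77.8
```

>>> move_arm(
  series=[
    {"rx":0,"ry":0,"rz":0,"tx":0,"ty":-0.001,"tz":0,"hand":-1},
    {"rx":0,"ry":0,"rz":0,"tx":0,"ty":-0.002,"tz":0,"hand":-1},
    {"rx":0,"ry":0,"rz":0,"tx":0,"ty":-0.003,"tz":0,"hand":-1},
  ],
)

```text
time_s: 5.68
eef_pos: [567.3, 55.4, 125.0]
orientation: [3.126, 0.272, 0.003]
wrist_force: [-0.3, -12.6, 8.8]
grip_width: 0.202
gripper_force: 78.2
```

```bash
python3 - <<'E'
from h import *
g=get_image("wrist");cv2.imwrite("pics/w3.png",g["image"][:,:,::-1])
E
```

```text
(no output)
```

View pics/w3.png

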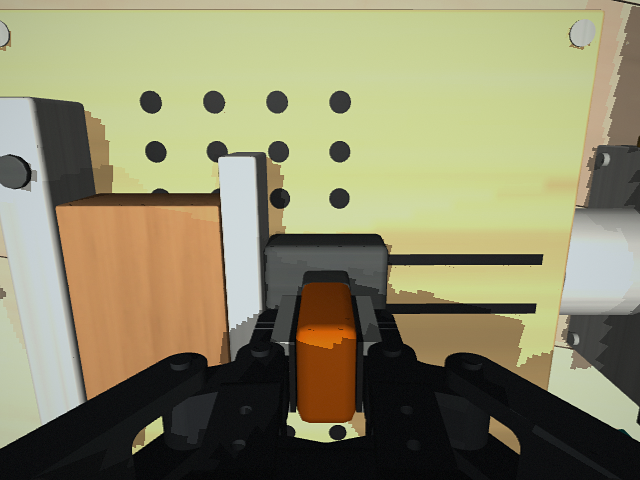

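The block is now squared up between fence (column ~65) and jaw plate (column ~222), with travel ≈ 54.7 mm as expected. Firmer push now, and hold.

>>> move_arm(
  series=[
    {"rx":0,"ry":0,"rz":0,"tx":0,"ty":-0.001,"tz":0,"hand":-1},
    {"rx":0,"ry":0,"rz":0,"tx":0,"ty":-0.002,"tz":0,"hand":-1},
    {"rx":0,"ry":0,"rz":0,"tx":0,"ty":-0.003,"tz":0,"hand":-1},
    {"rx":0,"ry":0,"rz":0,"tx":0,"ty":-0.003,"tz":0,"hand":-1},
    {"rx":0,"ry":0,"rz":0,"tx":0,"ty":-0.003,"tz":0,"hand":-1},
  ],
)

```text
time_s: 6.35
eef_pos: [567.3, 55.5, 125.0]
orientation: [3.123, 0.268, 0.003]
wrist_force: [0.3, -19.1, 9.6]
grip_width: 0.198
gripper_force: 78.5
```

>>> move_arm(
  series=[
    {"rx":0,"ry":0,"rz":0,"tx":0,"ty":0,"tz":0,"hand":-1},
    {"rx":0,"ry":0,"rz":0,"tx":0,"ty":0,"tz":0,"hand":-1},
    {"rx":0,"ry":0,"rz":0,"tx":0,"ty":0,"tz":0,"hand":-1},
    {"rx":0,"ry":0,"rz":0,"tx":0,"ty":0,"tz":0,"hand":-1},
    {"rx":0,"ry":0,"rz":0,"tx":0,"ty":0,"tz":0,"hand":-1},
  ],
)

```text
time_s: 6.98
eef_pos: [567.3, 55.4, 125.0]
orientation: [3.123, 0.268, 0.003]
wrist_force: [0.9, -19.3, 9.9]
grip_width: 0.199
gripper_force: 78.5
```

>>> move_arm(
  series=[
    {"rx":0,"ry":0,"rz":0,"tx":0,"ty":-0.002,"tz":0,"hand":-1},
    {"rx":0,"ry":0,"rz":0,"tx":0,"ty":-0.004,"tz":0,"hand":-1},
    {"rx":0,"ry":0,"rz":0,"tx":0,"ty":-0.004,"tz":0,"hand":-1},
    {"rx":0,"ry":0,"rz":0,"tx":0,"ty":-0.004,"tz":0,"hand":-1},
    {"rx":0,"ry":0,"rz":0,"tx":0,"ty":-0.004,"tz":0,"hand":-1},
  ],
)

```text
time_s: 7.6
eef_pos: [567.3, 55.5, 125.0]
orientation: [3.119, 0.263, 0.003]
wrist_force: [2.5, -31.4, 10.6]
grip_width: 0.199
gripper_force: 78.8
```

>>> move_arm(
  series=[
    {"rx":0,"ry":0,"rz":0,"tx":0,"ty":0,"tz":0,"hand":-1},
    {"rx":0,"ry":0,"rz":0,"tx":0,"ty":0,"tz":0,"hand":-1},
    {"rx":0,"ry":0,"rz":0,"tx":0,"ty":0,"tz":0,"hand":-1},
    {"rx":0,"ry":0,"rz":0,"tx":0,"ty":0,"tz":0,"hand":-1},
    {"rx":0,"ry":0,"rz":0,"tx":0,"ty":0,"tz":0,"hand":-1},
  ],
)

```text
time_s: 8.22
eef_pos: [567.3, 55.5, 125.0]
orientation: [3.119, 0.263, 0.003]
wrist_force: [2.1, -31.4, 10.9]
grip_width: 0.199
gripper_force: 78.8
```

>>> move_arm(
  series=[
    {"rx":0,"ry":0,"rz":0,"tx":0,"ty":0.004,"tz":0,"hand":-1},
    {"rx":0,"ry":0,"rz":0,"tx":0,"ty":0.008,"tz":0,"hand":-1},
    {"rx":0,"ry":0,"rz":0,"tx":0,"ty":0.008,"tz":0,"hand":-1},
    {"rx":0,"ry":0,"rz":0,"tx":0,"ty":0.008,"tz":0,"hand":-1},
  ],
)

```text
time_s: 8.72
eef_pos: [567.3, 55.4, 125.0]
orientation: [3.127, 0.274, 0.003]
wrist_force: [1.1, -7.7, 8.1]
grip_width: 0.198
gripper_force: 79.4
```

>>> move_arm(
  series=[
    {"rx":0,"ry":0,"rz":0,"tx":0,"ty":0,"tz":0,"hand":0},
    {"rx":0,"ry":0,"rz":0,"tx":0,"ty":0,"tz":0,"hand":0},
    {"rx":0,"ry":0,"rz":0,"tx":0,"ty":0,"tz":0,"hand":0},
    {"rx":0,"ry":0,"rz":0,"tx":0,"ty":0,"tz":0,"hand":0},
  ],
)

```text
time_s: 9.22
eef_pos: [566.2, 57.9, 123.7]
orientation: [-3.129, -0.278, 0.0]
wrist_force: [0.0, 0.2, -0.0]
grip_width: 0.499
gripper_force: 0.0
```

>>> move_arm(
  series=[
    {"rx":0,"ry":0,"rz":0,"tx":0,"ty":0,"tz":-0.04,"hand":0},
    {"rx":0,"ry":0,"rz":0,"tx":0,"ty":0,"tz":-0.08,"hand":0},
    {"rx":0,"ry":0,"rz":0,"tx":0,"ty":0.04,"tz":-0.09,"hand":0},
    {"rx":0,"ry":0,"rz":0,"tx":0.01,"ty":0.08,"tz":-0.09,"hand":0},
    {"rx":0,"ry":0,"rz":-10,"tx":0.01,"ty":0.08,"tz":-0.09,"hand":0},
  ],
)

```text
time_s: 9.85
eef_pos: [590.9, -23.5, 213.4]
orientation: [3.093, 0.545, -0.0]
wrist_force: [-0.8, 0.2, -0.0]
grip_width: 0.495
gripper_force: 0.0
```

```bash
python3 - <<'E'
from h import *
print(np.round(state()["joint_pos"],2));g=get_image("wrist")
delta((625.6,-108,200),.176); delta((625.6,-108,200),.176+np.pi/2)
m,b=blobs(g,(5,190,100),(15,255,255),None,300);print(b)
E
```

```text
[ 0.52  0.35 -0.7   1.55  0.23  1.33 -1.42]
pos [590.4 -21.2 213.5] t(m) [0.0021 0.0936 0.0135] r(deg) [1.000e-02 3.000e-02 1.067e+01]
pos [590.4 -21.2 213.5] t(m) [0.0021 0.0936 0.0135] r(deg) [-1.000e-02  3.000e-02 -7.933e+01]
[([137, 233, 38, 64, 1998], [155.5, 265.1])]
```

>>> move_arm(
  series=[
    {"rx":0,"ry":0,"rz":-10,"tx":0,"ty":0.03,"tz":0,"hand":0},
    {"rx":0,"ry":0,"rz":-20,"tx":0,"ty":0.06,"tz":0,"hand":0},
    {"rx":0,"ry":0,"rz":-30,"tx":0.001,"ty":0.093,"tz":0,"hand":0},
    {"rx":0,"ry":0,"rz":-40,"tx":0.001,"ty":0.093,"tz":0,"hand":0},
    {"rx":0,"ry":0,"rz":-50,"tx":0.001,"ty":0.093,"tz":0,"hand":0},
  ],
)

```text
time_s: 10.52
eef_pos: [623.1, -105.9, 213.6]
orientation: [-2.568, -1.809, -0.0]
wrist_force: [0.5, 0.0, 0.5]
grip_width: 0.497
gripper_force: 0.0
```

>>> move_arm(
  series=[
    {"rx":0,"ry":0,"rz":-10,"tx":0,"ty":0,"tz":0,"hand":0},
    {"rx":0,"ry":0,"rz":-20,"tx":0,"ty":0,"tz":0,"hand":0},
    {"rx":0,"ry":0,"rz":-29,"tx":0,"ty":0,"tz":0,"hand":0},
    {"rx":0,"ry":0,"rz":-29,"tx":0,"ty":0,"tz":0,"hand":0},
    {"rx":0,"ry":0,"rz":-29,"tx":0,"ty":0,"tz":0,"hand":0},
  ],
)

```text
time_s: 11.15
eef_pos: [623.1, -106.0, 213.8]
orientation: [-2.043, -2.387, -0.0]
wrist_force: [0.4, 0.4, 0.4]
grip_width: 0.499
gripper_force: 0.0
```

```bash
python3 - <<'E'
from h import *
print(np.round(state()["joint_pos"],2));g=get_image("wrist")
delta((625.6,-108,200),.176+np.pi/2)
cv2.imwrite("pics/w4.png",g["image"][:,:,::-1])
E
```

```text
[ 0.73  0.5  -0.88  1.43  0.38  1.39 -0.  ]
pos [ 623.1 -106.1  213.8] t(m) [-0.0023  0.0022  0.0138] r(deg) [ 0.    0.01 -1.14]
```

View pics/w4.png

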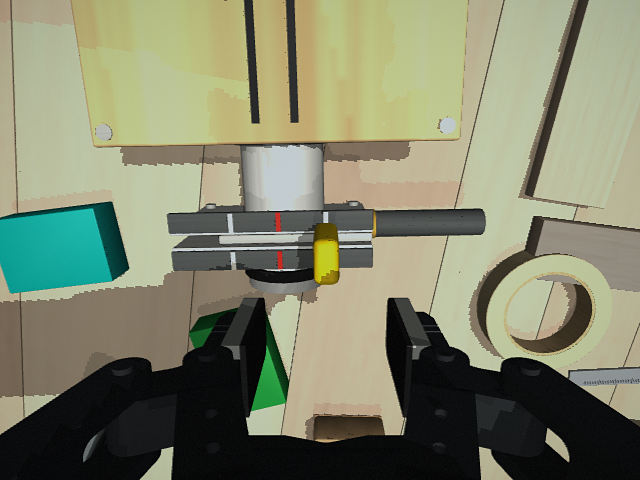

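The tab sits at (326,252), at the shut mark, centred between the fingers. The red mark is at column 280.

```bash
python3 - <<'E'
from h import *
g=get_image("wrist")
p=plane(g,(327,264),140);print(p)
print("shut,red,open",[plane(g,(u,222),90).round(1) for u in (326,278,230)])
delta((*p[:2],103),.176+np.pi/2)
delta((625.6,-108,103),.176+np.pi/2)
E
```

```text
[ 625.49012983 -109.35103779  140.        ]
shut,red,open [array([623.2, -97.7,  90. ]), array([ 593.2, -102.4,   90. ]), array([ 563.2, -107.1,   90. ])]
pos [ 623.1 -106.1  213.8] t(m) [-0.0035  0.0018  0.1108] r(deg) [ 0.    0.01 -1.11]
pos [ 623.1 -106.1  213.8] t(m) [-0.0022  0.0022  0.1108] r(deg) [ 0.    0.01 -1.11]
```

>>> move_arm(
  series=[
    {"rx":0,"ry":0,"rz":-1,"tx":-0.003,"ty":0.002,"tz":0.04,"hand":0},
    {"rx":0,"ry":0,"rz":-1,"tx":-0.003,"ty":0.002,"tz":0.08,"hand":0},
    {"rx":0,"ry":0,"rz":-1,"tx":-0.003,"ty":0.002,"tz":0.11,"hand":0},
    {"rx":0,"ry":0,"rz":-1,"tx":-0.003,"ty":0.002,"tz":0.11,"hand":0},
    {"rx":0,"ry":0,"rz":-1,"tx":-0.003,"ty":0.002,"tz":0.11,"hand":0},
  ],
)

```text
time_s: 11.88
eef_pos: [626.3, -108.8, 105.3]
orientation: [2.017, 2.407, 0.001]
wrist_force: [0.3, -0.5, 0.9]
grip_width: 0.499
gripper_force: 0.0
```

>>> move_arm(
  series=[
    {"rx":0,"ry":0,"rz":0,"tx":0,"ty":0,"tz":0,"hand":-1},
    {"rx":0,"ry":0,"rz":0,"tx":0,"ty":0,"tz":0,"hand":-1},
    {"rx":0,"ry":0,"rz":0,"tx":0,"ty":0,"tz":0,"hand":-1},
    {"rx":0,"ry":0,"rz":0,"tx":0,"ty":0,"tz":0,"hand":-1},
    {"rx":0,"ry":0,"rz":0,"tx":0,"ty":0,"tz":0,"hand":-1},
  ],
  squeeze=80,
)

```text
time_s: 12.5
eef_pos: [624.1, -109.4, 105.4]
orientation: [-2.017, -2.407, 0.005]
wrist_force: [-15.3, -0.8, 14.9]
grip_width: 0.154
gripper_force: 78.6
```

```bash
python3 - <<'E'
from h import *
g=get_image("wrist");x,y=np.array(state()["eef_pos"])[:2]
print(toolyaw()[0]-np.pi/2)
delta((x-30*np.cos(.176),y-30*np.sin(.176),103),.176+np.pi/2)
E
```

```text
0.1760187063308234
pos [ 624.1 -109.4  105.4] t(m) [ 0.     -0.03    0.0025] r(deg) [-0.18  0.07  0.  ]
```

>>> move_arm(
  series=[
    {"rx":0,"ry":0,"rz":0,"tx":0,"ty":-0.006,"tz":0,"hand":-1},
    {"rx":0,"ry":0,"rz":0,"tx":0,"ty":-0.012,"tz":0,"hand":-1},
    {"rx":0,"ry":0,"rz":0,"tx":0,"ty":-0.018,"tz":0,"hand":-1},
    {"rx":0,"ry":0,"rz":0,"tx":0,"ty":-0.024,"tz":0,"hand":-1},
    {"rx":0,"ry":0,"rz":0,"tx":0,"ty":-0.03,"tz":0,"hand":-1},
  ],
)

```text
time_s: 13.18
eef_pos: [597.8, -114.0, 105.5]
orientation: [2.014, 2.406, 0.005]
wrist_force: [6.5, 0.9, 5.0]
grip_width: 0.15
gripper_force: 78.8
```

>>> move_arm(
  series=[
    {"rx":0,"ry":0,"rz":0,"tx":0,"ty":0,"tz":0,"hand":-1},
    {"rx":0,"ry":0,"rz":0,"tx":0,"ty":0,"tz":0,"hand":-1},
    {"rx":0,"ry":0,"rz":0,"tx":0,"ty":0,"tz":0,"hand":-1},
  ],
)

```text
time_s: 13.55
eef_pos: [598.0, -114.0, 105.5]
orientation: [2.014, 2.406, 0.005]
wrist_force: [6.4, 0.4, 5.2]
grip_width: 0.153
gripper_force: 78.9
```

```bash
python3 - <<'E'
from h import *
g=get_image("wrist"); c,s=np.cos(.176),np.sin(.176)
p=np.array(state()["eef_pos"]);print("travel",(p[:2]-[624.1,-109.4])@[-c,-s])
cv2.imwrite("pics/w5.png",g["image"][:,:,::-1])
E
```

```text
travel 26.560625280830617
```

View pics/w5.png

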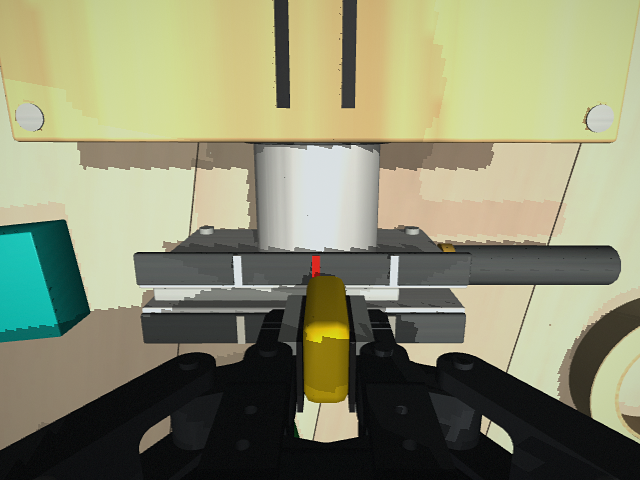

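The red mark is at column 316 and the tab centre at ~326 (2.6 px/mm), so it is still ~3.4 mm short, agreeing with the measured 26.6 mm.

>>> move_arm(
  series=[
    {"rx":0,"ry":0,"rz":0,"tx":0,"ty":-0.002,"tz":0,"hand":-1},
    {"rx":0,"ry":0,"rz":0,"tx":0,"ty":-0.0036,"tz":0,"hand":-1},
    {"rx":0,"ry":0,"rz":0,"tx":0,"ty":-0.0036,"tz":0,"hand":-1},
    {"rx":0,"ry":0,"rz":0,"tx":0,"ty":-0.0036,"tz":0,"hand":-1},
    {"rx":0,"ry":0,"rz":0,"tx":0,"ty":-0.0036,"tz":0,"hand":-1},
  ],
)

```text
time_s: 14.22
eef_pos: [594.5, -114.6, 105.5]
orientation: [2.014, 2.406, 0.005]
wrist_force: [7.1, 0.4, 4.4]
grip_width: 0.152
gripper_force: 78.8
```

```bash
python3 - <<'E'
from h import *
g=get_image("wrist"); c,s=np.cos(.176),np.sin(.176)
p=np.array(state()["eef_pos"]);print("travel",(p[:2]-[624.1,-109.4])@[-c,-s])
X=p+[0,0,1];print("tab foot col",proj(g,np.array([p[0],p[1],94])))
# red mark and tab columns at their planes, along station x
r,b=blobs(g,(0,150,120),(4,255,255),(280,250,360,290),5);print("red",b)
if b:
  q=plane(g,b[0][1],90); print("tab-red along x",(p[:2]-q[:2])@[c,s])
d=get_image("side");o=get_image("scene")
for n,i,bx in(("S",o,(220,180,365,290)),("D",d,(245,185,360,270))):
  x0,y0,x1,y1=bx;cv2.imwrite(f"pics/e{n}.png",cv2.resize(i["image"][y0:y1,x0:x1,::-1],None,fx=5,fy=5))
E
```

```text
travel 30.06351492358445
tab foot col [322.549395  304.3105906]
red [([321, 256, 8, 20, 156], [324.4, 265.3])]
tab-red along x -0.7295135086125606
```

View pics/eS.png

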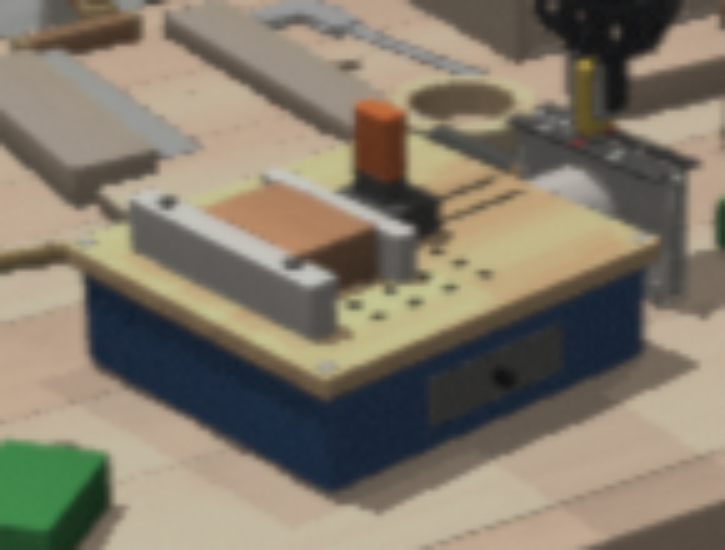

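The block is held snugly between jaw and fence, and the tab is at the red mark (30.1 mm, 7.1 N). Handing in.

```bash
python3 -c "
from cell import *
print(finish_job())"
```

```text
the job is handed in; nothing more can be done
None
```

I handed the job in at about 14 s: the jaw is closed snugly on the block after a firm push of about 31 N, and the gripper is holding the dust gate at about 30 mm, on the red mark; the hand-in gave no verdict.

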